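# File the sawn edge of a copper coupon

## Robot

A 7-joint arm with a two-finger parallel gripper is mounted at the origin on a cart in front of the work surface, level with it; the furniture and walls round the work are solid. World frame = base frame: x ahead of the robot, y to its left, z up, the work surface at z = 0. Lengths are in mm, angles in degrees, forces in N, time in s.
With the tool pointing down it reaches from about 425 to 875 mm from the base axis. Payload 4.7 kg.
Tool frame: the origin (TCP) lies midway between the tips of the shut fingers; the grasp point (between the pads) lies 19 mm behind it; z points along the fingers, y is the direction in which the jaws open and shut (so a half turn about z gives the same grasp; the last joint's range is limited). The gripper opens to 87 mm and grips with 3 to 60 N. Pads are 19 mm wide; open, the fingers measure 117 mm over their backs; the gripper's body (75 mm by 190 mm) begins 51 mm behind the grasp point.
Start: joints at [-64.624, 18.392, -4.016, 83.108, 1.295, 78.541, -3.26], TCP at [270.286, 591.161, 222.587] pointing down, gripper open.
Joint ranges: [-163.93, 163.93], [-17.29, 119.83], [-79.2, 71.16], [3.27, 140.29], [-89.18, 269.18], [5.43, 117.66], [-154.24, 154.24]. Speed limits (degrees/s): [147.25, 147.25, 180, 180, 180, 180, 180].

## Interface

Orientations are given as a 3x3 rotation matrix whose columns are the frame's x, y, z axes.
In Python, from bench import arm, vision, sign_off gives the robot as it stands.
- The arm moves only by the tool apply_moves, never from a script. Its argument "deltas" is a list of rows, each an object with "hand": the opening, from 0 (shut) to 1 (fully open); "travel": the shift along the world's x, y, z in mm, a list of three; "yaw": the turn about the world's z in rad. In form: [{"hand": hand, "travel": [tx, ty, tz], "yaw": yaw}, ...]. A call has 1 to 20 rows; each row is the pose to reach, as a shift and turn from the pose measured when the call began; what a row does not reach only later rows make up. A row lasts 1/12 s, in which the tool goes at most 41.7 mm and 7.16 degrees, less where a joint would pass 70% of its speed; a pose out of reach is approached as far as the arm can. A call with a gripper value outside its range is refused whole. The fingers move at their own pace and stop on an object; "grip_force" is the grip in N (left out, the last holds). Time passes only in rows, so rows that repeat a pose let the fingers close. It gives the time, the measured TCP pose, the force and the opening at its end, in the units of the state.
- arm.observe(): the state, without advancing time (a new reading comes with each control period).
- vision.read_camera(name): name is "scene" or "side" or "wrist"; returns the picture (384x512x3 uint8, red, green, blue); there is no depth.
- vision.camera_info(name): a dict with "fov_y" (degrees; the focal length in pixels is half the picture's height over the tangent of half this angle, whatever the lens; pixels are square), "cx", "cy" (the principal point, pixels), "distortion" ([k1, k2, p1, p2, k3] as OpenCV has them; the pictures are not rectified), "rvec" (rotation vector, rad) and "tvec" (3), from world to camera coordinates, as OpenCV has them. Camera axes: x right, y down, z forward; pixel columns grow to the right and rows downward; lengths in mm; the calibration is good to about 2 mm. A picture is of the moment at which its call begins: read the wrist's pose just before it. camera_info takes no time and is no camera call; for the wrist camera it gives the pose at the moment of the call.
- sign_off(): hands the job in, once; it reports no verdict.
Trained networks look in the newest picture that a camera, given by its name, has taken for a name from the list of things; names that differ only in an ending like _2 or _b are one class to them, and where a whole thing is asked for, a point or a joint stands for the part that bears it (a point fixed in the world has none). Each returns a list of dicts, best first, with "confidence" (0 to 1); they miss things now and then, are a little off and sometimes report something else, mostly with a low value. They report only what shows in the picture. A call takes as long as a camera call. They do not tell look-alikes from the thing itself.
- vision.boxes_of(camera, target): "position" ([column, row] in pixels, amid what is visible of it).
The state is a dict: "time_s": time; "qpos": joint angles; "dq": joint speeds; "tau": joint torques, N m; "ee_pos": TCP position; "eef_rot": TCP orientation; "force": force on the tool from outside, world axes, zero at the start; "moment": the same for the moment, N m; "finger_gap": finger opening in mm.
Only numpy, scipy, OpenCV 4.12 (cv2) and the standard library are available. Lean on these libraries where they do the work, as an engineer would, in place of code of your own. Each camera call takes 0.05 s, during which the arm holds its last target.

## Task

Take the file out of the white tray by its wooden block and dress the top edge of the copper coupon with three full-length forward strokes, towards the backrest: file level, square to the edge and centred on it, pressing steadily with 5 to 10 N. Lift the file clear of the coupon on every return and never drag it backwards, or the unclamped coupon tips off its backrest. Then lay the file gently and flat in the white tray again, sole down, without disturbing the cup, bottle and beaker.

Things in the scene. Friction and masses are not known exactly. Their poses are not given: they have to be found in the camera images.
- flat_file: flat dark steel file 130 x 28 x 6 mm with a wooden grip block on top, 50 mm long (x), 26 mm wide (y), from 6 to 54 mm above the underside; about 0.2 kg. Origin: centre of the underside (the filing face); x along its length, y across, z up out of the block. Both ends are alike
- tool_tray: white tray fixed to the bench, 120 x 170 x 22 mm; inside 106 mm (x) by 156 mm (y), floor 2 mm thick, so the inner floor lies 2 mm above the bench. Origin: centre of its underside; the file lies in it along the tray's y axis
- filing_stand: heavy grey stand fixed to the bench, base 120 x 96 x 12 mm, with an aluminium backrest leaning back 8 degrees, its top 94 mm above the bench. Its x axis points from the open front through the backrest: the stroke direction. A copper coupon (40 mm wide along y, 6 mm thick) stands unclamped on a foot ledge, leaning on the backrest. Origin: centre of the stand's underside
- edge_low (a point): fixed point straight above the stand's origin, 110 mm above the bench: the middle of the coupon's top edge at the ledge's lowest setting. The ledge is clamped at a different, unmeasured height each time, so the edge really lies 0 to 25 mm above this point (and within 4 mm of it along x): find it by feel. The coupon stands on a rubber foot and sinks about 1 mm per 5 N pressed on it, 6 mm at most
- coupon (a joint): tilt of the copper coupon in rad: 0 = leaning on the backrest, growing as it tips forward off it, to the stand's -x
- sample_cup: white sample cup with a yellow lid, 46 mm across, 57 mm high, standing loose; origin: centre of its underside
- red_bottle: small brown bottle with a red cap, 20 mm across, 43 mm high, standing loose; origin: centre of its underside
- beaker: clear beaker, 55 mm across, 68 mm high, standing loose; origin: centre of its underside
Not all that is in view belongs to the job. Several things look just like the flat_file: the one meant starts farthest from the robot's base.

How it is judged (in metres and radians):
On the way, in this order (a step that is already met when the one before it is completed fails the run):
1. first stroke begun: the file's leading half presses on the coupon's edge, level and square, with more than 3 N (contact force between flat_file and filing_stand above 3 N and y of flat_file in the frame of filing_stand between -0.012 and 0.012 m and z of flat_file in the frame of filing_stand above 0.1 m and angle between flat_file's own z axis and vertical below 0.15 rad and angle between the x axis of flat_file and the x axis of filing_stand, either way round below 0.17 rad and x of flat_file in the frame of filing_stand below -0.025 m), for 0.04 s.
2. first stroke halfway: the middle of the file presses on the edge with more than 3 N (contact force between flat_file and filing_stand above 3 N and y of flat_file in the frame of filing_stand between -0.012 and 0.012 m and z of flat_file in the frame of filing_stand above 0.1 m and angle between flat_file's own z axis and vertical below 0.15 rad and angle between the x axis of flat_file and the x axis of filing_stand, either way round below 0.17 rad and x of flat_file in the frame of filing_stand between -0.01 and 0.012 m), for 0.02 s.
3. first stroke done: pushed towards the backrest until the file's trailing half is on the edge, still pressing with more than 3 N (contact force between flat_file and filing_stand above 3 N and y of flat_file in the frame of filing_stand between -0.012 and 0.012 m and z of flat_file in the frame of filing_stand above 0.1 m and angle between flat_file's own z axis and vertical below 0.15 rad and angle between the x axis of flat_file and the x axis of filing_stand, either way round below 0.17 rad and x of flat_file in the frame of filing_stand above 0.025 m), for 0.02 s.
4. second stroke begun: the file's leading half presses on the coupon's edge, level and square, with more than 3 N (all of step 1), for 0.04 s.
5. second stroke halfway: the middle of the file presses on the edge with more than 3 N (all of step 2), for 0.02 s.
6. second stroke done: pushed towards the backrest until the file's trailing half is on the edge, still pressing with more than 3 N (all of step 3), for 0.02 s.
7. third stroke begun: the file's leading half presses on the coupon's edge, level and square, with more than 3 N (all of step 4), for 0.04 s.
8. third stroke halfway: the middle of the file presses on the edge with more than 3 N (all of step 5), for 0.02 s.
9. third stroke done: pushed towards the backrest until the file's trailing half is on the edge, still pressing with more than 3 N (all of step 6), for 0.02 s.
At the end, for the whole second after the job is handed in: The file lies at rest, flat on the floor of the white tray, sole down (tilt under 0.08 rad, underside within 4 mm of the tray's floor), the coupon leans on its backrest (within 0.03 rad), and the cup, bottle and beaker stand within 20 mm of where they stood (x of flat_file in the frame of tool_tray between -0.045 and 0.045 m and y of flat_file in the frame of tool_tray between -0.03 and 0.03 m and z of flat_file in the frame of tool_tray below 0.006 m and angle between flat_file's own z axis and vertical below 0.08 rad and linear speed of flat_file below 0.02 m/s and value of joint coupon below 0.03 rad and distance of each of sample_cup, red_bottle, beaker from where it was at the start of the episode below 0.02 m and angle between each of sample_cup, red_bottle, beaker's own z axis and vertical below 0.2 rad); the robot touches nothing.
It fails at once if the file pressed on the coupon or stand with more than 20 N (contact force between flat_file and filing_stand above 20 N).
It fails at once if the coupon dragged off its backrest (tipped forward by more than 0.08 rad) (value of joint coupon above 0.08 rad).
It fails at once if the cup, the bottle or the beaker knocked or pushed by more than 20 mm (distance of any of sample_cup, red_bottle, beaker from where it was at the start of the episode above 0.02 m).
It fails at once if the file dropped or thrown down (faster than 0.5 m/s within 20 mm of the bench) (height (world z) of flat_file below 0.02 m and linear speed of flat_file above 0.5 m/s).
It also fails if it takes over 67 s, if anything falls off the work surface, if the arm or the gripper's body presses on something with over 40 N, if the wrist force passes 120 N, or if a joint passes its speed limit or range.

## Working session

There is one attempt and no reset: what is moved stays moved. The work goes in short steps, Python scripts to look and compute and a tool call to move; the robot and the scene stay as the last step left them, time stands still between calls to the robot, and variables do not carry over. Pictures are saved under pics/ and viewed, and the job is handed in when it is done.

Besides the shell and the picture viewer there is one more tool, called after "Call:" in YAML: its name, and indented under it one key for each argument. apply_moves: Moves the arm, as the interface text tells. Its arguments: {"type":"object","properties":{"deltas":{"type":"array"},"grip_force":{"type":"number"}},"required":["deltas"]}

```bash
ls; mkdir -p pics; cat > h.py <<'E'
import numpy as np, cv2
from bench import arm, vision, sign_off
def cam(n):
    i=vision.camera_info(n); f=192/np.tan(np.radians(i['fov_y'])/2)
    K=np.array([[f,0,i['cx']],[0,f,i['cy']],[0,0,1.]])
    R,_=cv2.Rodrigues(np.array(i['rvec'],float)); return K,np.array(i['distortion'],float),R,np.array(i['tvec'],float).reshape(3)
def ray(c,px,z):
    K,d,R,t=c; p=cv2.undistortPoints(np.array([[px]],float),K,d)[0,0]
    D=R.T@np.array([p[0],p[1],1]); C=-R.T@t
    return C+D*(z-C[2])/D[2]
def proj(c,P):
    K,d,R,t=c; return cv2.projectPoints(np.array(P,float).reshape(-1,3),cv2.Rodrigues(R)[0],t,K,d)[0][:,0]
def snap(n,fn,s=1.5):
    im=vision.read_camera(n); cv2.imwrite('pics/'+fn,cv2.resize(np.ascontiguousarray(im[:,:,::-1]),None,fx=s,fy=s)); return im
E
python3 - <<'E'
from h import *
s=arm.observe(); print(s)
for n in ['scene','side','wrist']:
    snap(n,n+'0.png'); c=cam(n); print(n,-c[2].T@c[3])
    for t in ['flat_file','tool_tray','filing_stand','coupon','sample_cup','red_bottle','beaker']:
        print(n,t,[(np.round(b['position']).tolist(),round(b['confidence'],2),ray(c,b['position'],0).round().tolist()) for b in vision.boxes_of(n,t)])
print(arm.observe()['time_s'])
E
```

```text
pics
{'time_s': 0.0, 'qpos': array([-64.62451262,  18.43807388,  -4.01558287,  83.17549365,
         1.29719931,  78.54062046,  -3.2580979 ]), 'dq': array([ 0.01191382,  0.07605646,  0.03884762, -0.01468901, -0.01523839,
        0.05019674, -0.1069637 ]), 'tau': array([-5.30077068e-04, -4.91278625e+01, -4.04010219e-01, -3.12536681e+01,
       -6.37335679e-02,  4.35391255e-02,  1.71747201e-04]), 'ee_pos': array([270.07549023, 590.6227792 , 221.46752448]), 'eef_rot': array([[-9.09502358e-01,  4.15698231e-01, -6.63653462e-04],
       [ 4.15698738e-01,  9.09500617e-01, -1.78494289e-03],
       [-1.38404369e-04, -1.89928967e-03, -9.99998187e-01]]), 'force': array([ 0.38934887,  0.38544161, -0.11462025]), 'moment': array([ 0.01934593,  0.00551665, -0.00451645]), 'finger_gap': 86.66923332209066}
scene [-139.79152975  431.67626078 1112.85016435]
scene flat_file [([241.0, 290.0], 0.57, [378.0, 152.0, 0.0])]
scene tool_tray []
scene filing_stand []
scene coupon []
scene sample_cup [([232.0, 181.0], 0.72, [715.0, -13.0, 0.0])]
scene red_bottle []
scene beaker [([168.0, 198.0], 0.53, [757.0, 187.0, 0.0])]
side [ 236.407651   -892.99623762  455.66804866]
side flat_file [([173.0, 209.0], 0.71, [382.0, 179.0, 0.0]), ([271.0, 258.0], 0.64, [518.0, -137.0, 0.0])]
side tool_tray [([253.0, 265.0], 0.57, [477.0, -150.0, 0.0])]
side filing_stand [([243.0, 194.0], 0.64, [571.0, 203.0, 0.0])]
side coupon [([238.0, 166.0], 0.47, [628.0, 434.0, 0.0])]
side sample_cup [([313.0, 199.0], 0.86, [723.0, 102.0, 0.0])]
side red_bottle [([210.0, 223.0], 0.75, [447.0, 65.0, 0.0])]
side beaker [([289.0, 173.0], 0.68, [747.0, 313.0, 0.0])]
wrist [193.09222655 625.46758442 384.50341143]
wrist flat_file []
wrist tool_tray []
wrist filing_stand []
wrist coupon []
wrist sample_cup []
wrist red_bottle []
wrist beaker []
1.2
```

View images.

View pics/scene0.png

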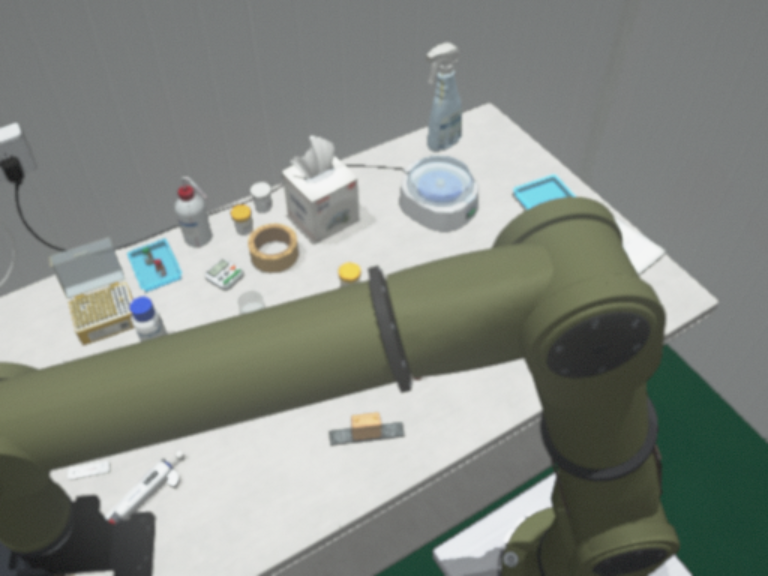

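View pics/side0.png

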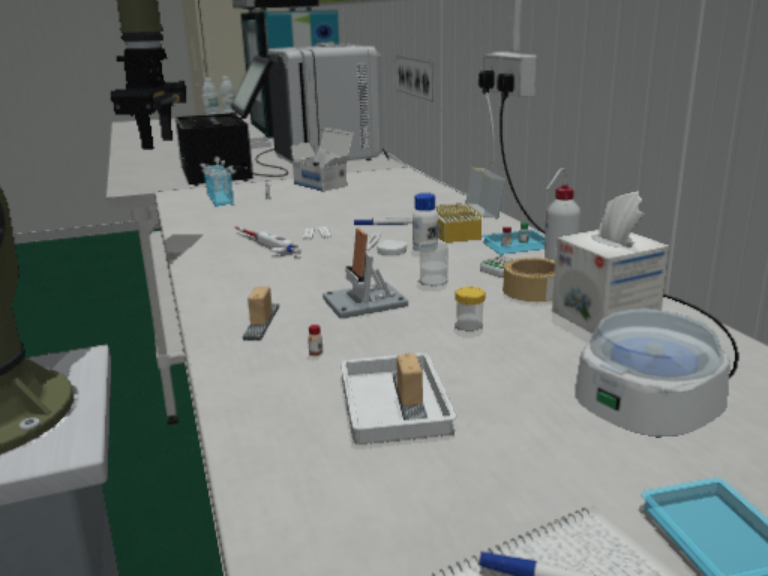

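View pics/wrist0.png

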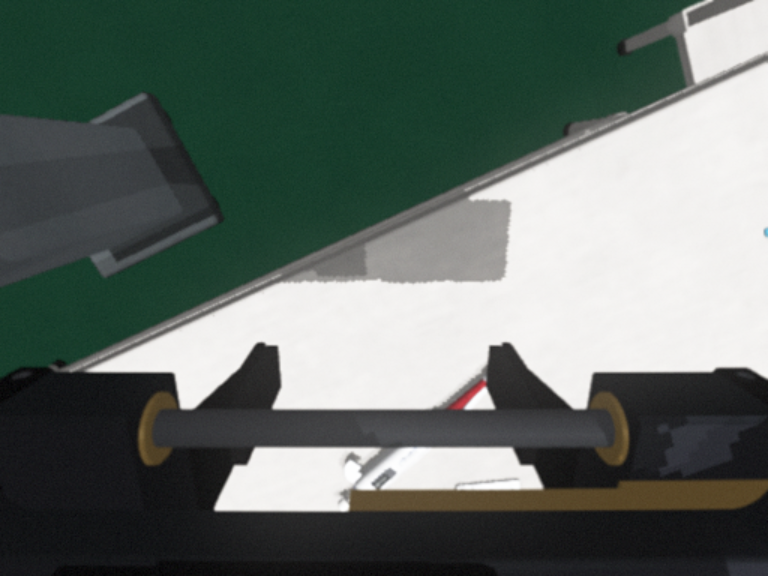

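```bash
python3 - <<'E'
from h import *
im=cv2.imread('pics/side0.png')
im=cv2.resize(im,(512,384),interpolation=cv2.INTER_AREA)
c=im[130:310,150:350]
cv2.imwrite('pics/side0z.png',cv2.resize(c,None,fx=3.3,fy=3.3,interpolation=cv2.INTER_CUBIC))
c=cam('side')
# tray rim corners top z=22
for p in [(228,240),(288,237),(302,285),(235,289)]: print('tray',ray(c,p,22).round())
for p in [(216,198),(228,209),(271,200),(253,190)]: print('stand',ray(c,p,12).round())
for p,z in [((313,216),0),((289,188),0),((210,235),0)]: print(ray(c,p,z).round())
E
```

```text
tray [451. -74.  22.]
tray [ 567. -108.   22.]
tray [ 520. -278.   22.]
tray [ 413. -248.   22.]
stand [491. 177.  12.]
stand [500.  98.  12.]
stand [614. 111.  12.]
stand [595. 193.  12.]
[679.   9.   0.]
[699. 198.   0.]
[432.   5.   0.]
```

View pics/side0z.png

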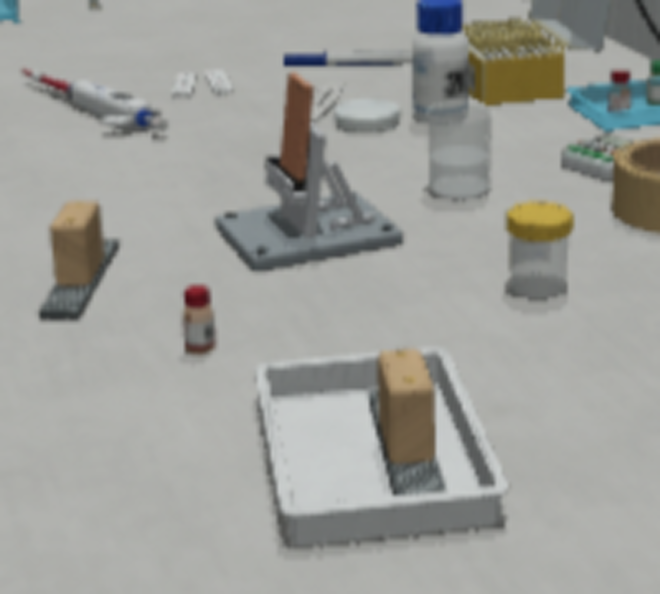

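Call:
apply_moves:
  deltas:
    - {"hand": 1, "travel": [20, -25, 30], "yaw": -0.1}
    - {"hand": 1, "travel": [40, -55, 50], "yaw": -0.2}
    - {"hand": 1, "travel": [65, -85, 70], "yaw": -0.3}
    - {"hand": 1, "travel": [90, -115, 85], "yaw": -0.4}
    - {"hand": 1, "travel": [115, -147, 100], "yaw": -0.5}
    - {"hand": 1, "travel": [140, -180, 100], "yaw": -0.6}
    - {"hand": 1, "travel": [165, -213, 100], "yaw": -0.65}
    - {"hand": 1, "travel": [190, -246, 100], "yaw": -0.7}
    - {"hand": 1, "travel": [215, -280, 100], "yaw": -0.75}
    - {"hand": 1, "travel": [235, -315, 100], "yaw": -0.8}
    - {"hand": 1, "travel": [245, -352, 100], "yaw": -0.85}
    - {"hand": 1, "travel": [250, -390, 100], "yaw": -0.9}
    - {"hand": 1, "travel": [252, -430, 100], "yaw": -0.95}
    - {"hand": 1, "travel": [250, -470, 100], "yaw": -1.0}
    - {"hand": 1, "travel": [248, -510, 100], "yaw": -1.05}
    - {"hand": 1, "travel": [246, -550, 100], "yaw": -1.1}
    - {"hand": 1, "travel": [244, -590, 100], "yaw": -1.15}
    - {"hand": 1, "travel": [242, -630, 100], "yaw": -1.25}
    - {"hand": 1, "travel": [240, -670, 100], "yaw": -1.33}
    - {"hand": 1, "travel": [238, -710, 100], "yaw": -1.41}

```text
time_s: 2.87
ee_pos: [507.8, -120.8, 323.0]
eef_rot: [[0.268, 0.963, 0.001], [0.963, -0.268, 0.0], [0.001, 0.001, -1.0]]
force: [0.8, 0.7, -0.1]
finger_gap: 87.1
```

```bash
python3 - <<'E'
from h import *
for n in ['wrist','scene']:
    c=cam(n); snap(n,n+'1.png'); print(n,-c[2].T@c[3], c[2][2])
    for t in (['flat_file','tool_tray'] if n=='wrist' else ['flat_file','tool_tray','filing_stand','sample_cup','red_bottle','beaker','coupon']):
        print(n,t,[(np.round(b['position']).tolist(),round(b['confidence'],2),ray(c,b['position'],20).round().tolist()) for b in vision.boxes_of(n,t)])
E
```

```text
wrist [530.26356876 -40.09484546 484.9638869 ] [-0.08179494 -0.29423738 -0.95222579]
wrist flat_file [([116.0, 21.0], 0.92, [367.0, 122.0, 20.0]), ([263.0, 181.0], 0.9, [510.0, -165.0, 20.0])]
wrist tool_tray [([246.0, 183.0], 0.69, [480.0, -160.0, 20.0])]
scene [-139.79152975  431.67626078 1112.85016435] [ 0.54159781 -0.33425499 -0.77132705]
scene flat_file [([242.0, 287.0], 0.98, [375.0, 153.0, 20.0]), ([207.0, 226.0], 0.73, [593.0, 138.0, 20.0]), ([311.0, 203.0], 0.67, [505.0, -160.0, 20.0])]
scene tool_tray []
scene filing_stand [([207.0, 241.0], 0.61, [546.0, 163.0, 20.0])]
scene sample_cup [([233.0, 187.0], 0.53, [677.0, 5.0, 20.0])]
scene red_bottle [([277.0, 248.0], 0.66, [427.0, 11.0, 20.0])]
scene beaker [([165.0, 205.0], 0.63, [722.0, 208.0, 20.0])]
scene coupon [([206.0, 226.0], 0.75, [592.0, 141.0, 20.0]), ([319.0, 210.0], 0.4, [474.0, -165.0, 20.0])]
```

View pics/wrist1.png

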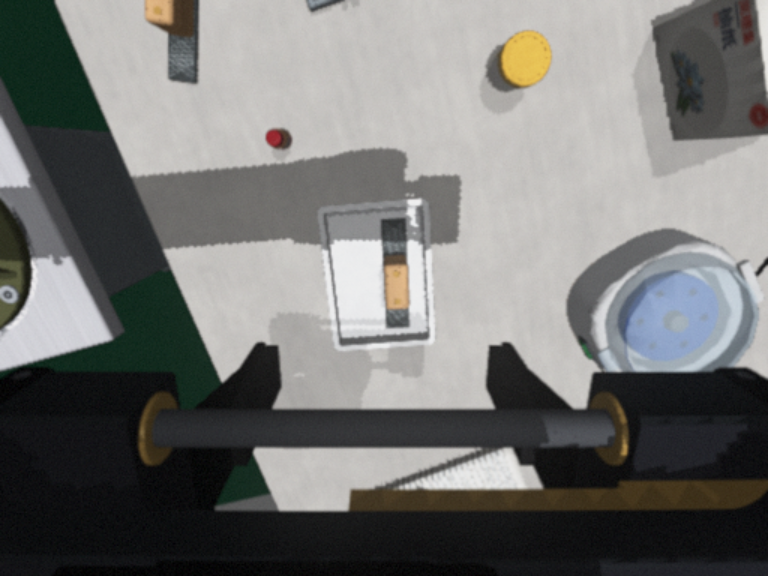

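View pics/scene1.png

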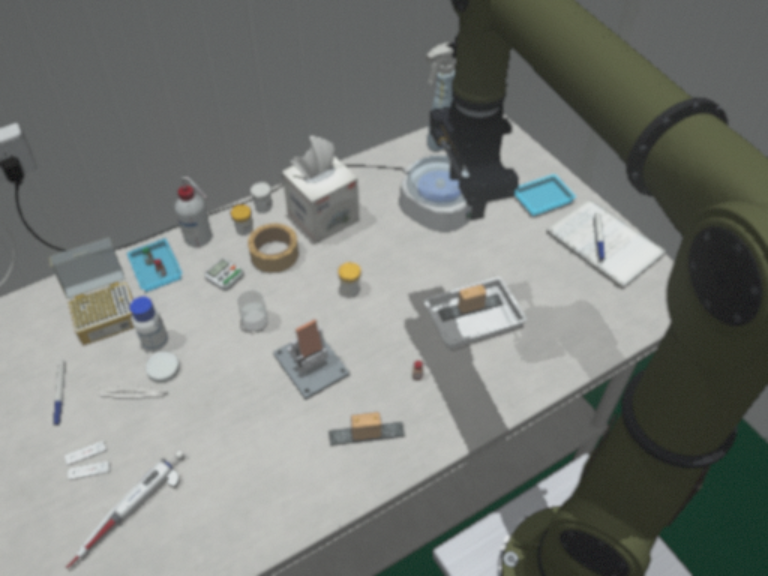

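```bash
python3 - <<'E'
import cv2
im=cv2.imread('pics/wrist1.png'); 
c=im[180:370,300:460]; cv2.imwrite('pics/wrist1z.png',cv2.resize(c,None,fx=3.1,fy=3.1,interpolation=cv2.INTER_CUBIC))
im=cv2.imread('pics/scene1.png'); 
c=im[300:410,260:360]; cv2.imwrite('pics/scene1z.png',cv2.resize(c,None,fx=5,fy=5,interpolation=cv2.INTER_CUBIC))
E
```

```text
(no output)
```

View pics/wrist1z.png

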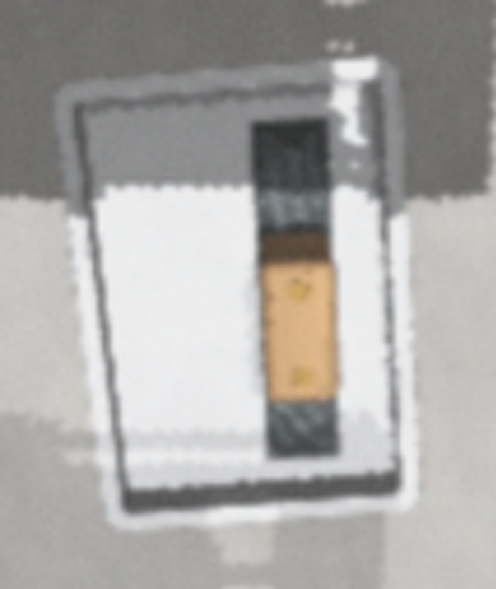

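View pics/scene1z.png

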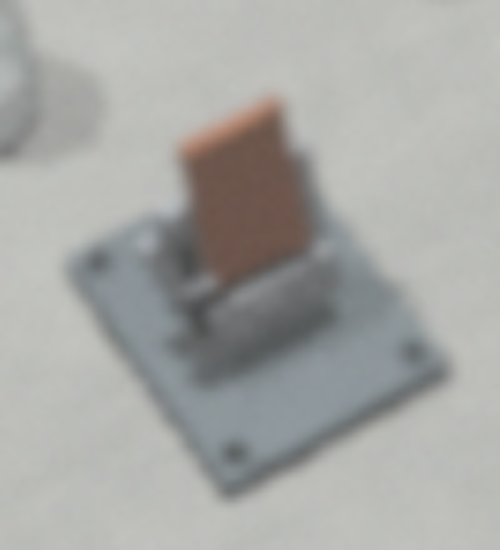

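```bash
cat > m.py <<'E'
from h import *
from scipy.optimize import least_squares
def fit(c,local,px,x0):
    local=np.array(local,float);px=np.array(px,float)
    def f(p):
        ca,sa=np.cos(p[2]),np.sin(p[2])
        P=np.c_[p[0]+ca*local[:,0]-sa*local[:,1],p[1]+sa*local[:,0]+ca*local[:,1],local[:,2]]
        return (proj(c,P)-px).ravel()
    r=least_squares(f,x0); return np.r_[r.x[:2].round(1),np.degrees(r.x[2]).round(1)],r.fun.reshape(-1,2).round(1)
def z2p(l,s,o):
    return [(((x+.5)/s+o[0])/1.5-.5,((y+.5)/s+o[1])/1.5-.5) for x,y in l]
E
python3 - <<'E'
from m import *
c=cam('wrist')
z=lambda l:z2p(l,3.1,(300,180))
# image up = +y world-ish; file x along tray y; use tray-like frame: x right, y up
st=[(-14,65,8),(14,65,8),(-14,-65,8),(14,-65,8)]
bl=[(-13,25,56),(13,25,56),(13,-25,56),(-13,-25,56)]
ps=z([(252,122),(329,120),(268,455),(339,453)]); pb=z([(262,262),(335,262),(341,400),(268,400)])
x0=[510,-165,-.27]
print('file',fit(c,st+bl,ps+pb,x0)); print(fit(c,st,ps,x0)[0],fit(c,bl,pb,x0)[0])
tr=[(-60,85,22),(60,85,22),(60,-85,22),(-60,-85,22)]
print('tray',fit(c,tr,z([(58,90),(393,62),(413,512),(113,527)]),[488,-177,-.27]))
s=cam('scene')
q=z2p([(68,258),(230,498),(450,372)],5,(260,300))
print('stand',fit(s,[(-60,48,12),(-60,-48,12),(60,-48,12)],q,[550,145,.1]))
print('stand alt', fit(s,[(60,48,12),(-60,48,12),(-60,-48,12)],q,[550,145,.1]))
print([ray(s,p,12).round() for p in q])
for zz in (115,125,135): print(zz,[ray(s,p,zz).round(1) for p in z2p([(183,152),(278,98)],5,(260,300))])
s=cam('side')
q=z2p([(217,217),(255,268),(402,238)],3.3,(0,0)); q=[((x+.5)/3.3+150-.5,(y+.5)/3.3+130-.5) for x,y in [(217,217),(255,266),(402,236)]]
print('stand side',fit(s,[(-60,48,12),(-60,-48,12),(60,-48,12)],q,[550,145,.1]))
q=[((x+.5)/3.3+150-.5,(y+.5)/3.3+130-.5) for x,y in [(289,75),(312,84)]]
print([ray(s,p,125).round(1) for p in q])
E
```

```text
file (array([ 509.4, -167.9,  -12.7]), array([[-0.1, -0.4],
       [ 0.3, -0.7],
       [-0.1,  0.7],
       [ 0.2,  0.4],
       [-0.6,  0. ],
       [ 0.6, -0.7],
       [ 0.2,  0.1],
       [-0.4,  0.8]]))
[ 509.3 -168.   -12.6] [ 509.5 -167.9  -12.9]
tray (array([ 490.1, -165. ,  -10.9]), array([[-1.5, -0.8],
       [ 1.6, -0.6],
       [ 1.5,  0.3],
       [-1.5,  1.7]]))
stand (array([543.4, 154.5, -93.1]), array([[ 1.5,  4.1],
       [-6. , -1.5],
       [ 4.7, -2.6]]))
stand alt (array([549.3, 160.3,   1.7]), array([[-0.1,  0.4],
       [-0.6, -0.3],
       [ 0.7, -0.1]]))
[array([609., 209.,  12.]), array([486., 205.,  12.]), array([491., 112.,  12.])]
115 [array([558.4, 176.4, 115. ]), array([561.9, 137.3, 115. ])]
125 [array([551.4, 179. , 125. ]), array([554.9, 140.3, 125. ])]
135 [array([544.4, 181.6, 135. ]), array([547.9, 143.2, 135. ])]
stand side (array([553.3, 147.1,   2. ]), array([[-0.7,  0.4],
       [-0.7, -0.7],
       [ 1.4,  0.1]]))
[array([550.8, 174. , 125. ]), array([559.5, 145. , 125. ])]
```

Call:
apply_moves:
  deltas:
    - {"hand": 0.65, "travel": [1.6, -30, -35], "yaw": 0.05}
    - {"hand": 0.65, "travel": [1.6, -47.1, -70], "yaw": 0.05}
    - {"hand": 0.65, "travel": [1.6, -47.1, -110], "yaw": 0.05}
    - {"hand": 0.65, "travel": [1.6, -47.1, -150], "yaw": 0.05}
    - {"hand": 0.65, "travel": [1.6, -47.1, -190], "yaw": 0.05}
    - {"hand": 0.65, "travel": [1.6, -47.1, -220], "yaw": 0.05}
    - {"hand": 0.65, "travel": [1.6, -47.1, -235], "yaw": 0.05}
    - {"hand": 0.65, "travel": [1.6, -47.1, -235], "yaw": 0.05}

```text
time_s: 4.08
ee_pos: [507.1, -163.3, 83.5]
eef_rot: [[0.213, 0.977, -0.008], [0.977, -0.213, 0.001], [-0.001, -0.008, -1.0]]
force: [-0.4, 0.6, -0.6]
finger_gap: 57.1
```

```bash
python3 - <<'E'
from h import *
snap('wrist','wrist2.png');snap('side','side2.png'); s=arm.observe(); print(s['ee_pos'],s['force'],s['finger_gap'])
E
```

```text
[ 510.31071173 -164.41092738   87.6507906 ] [ 0.53893167 -0.33303462  0.50542919] 56.7844349381129
```

View pics/wrist2.png

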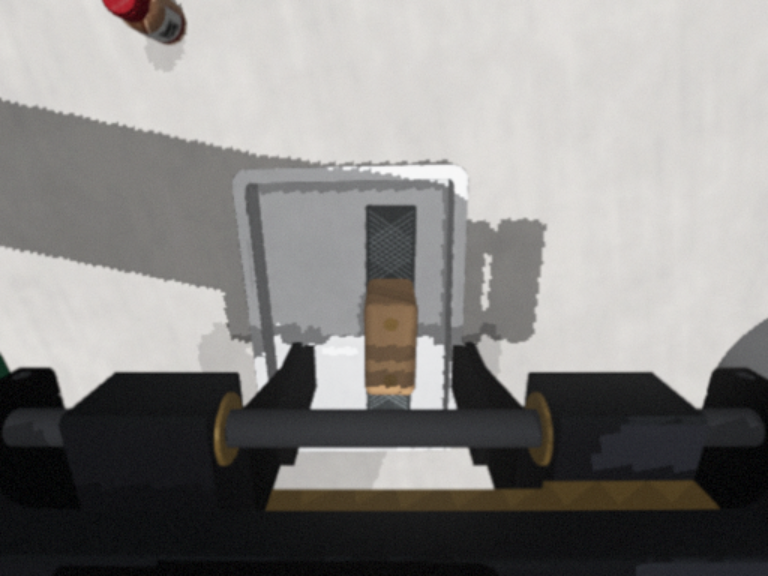

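View pics/side2.png

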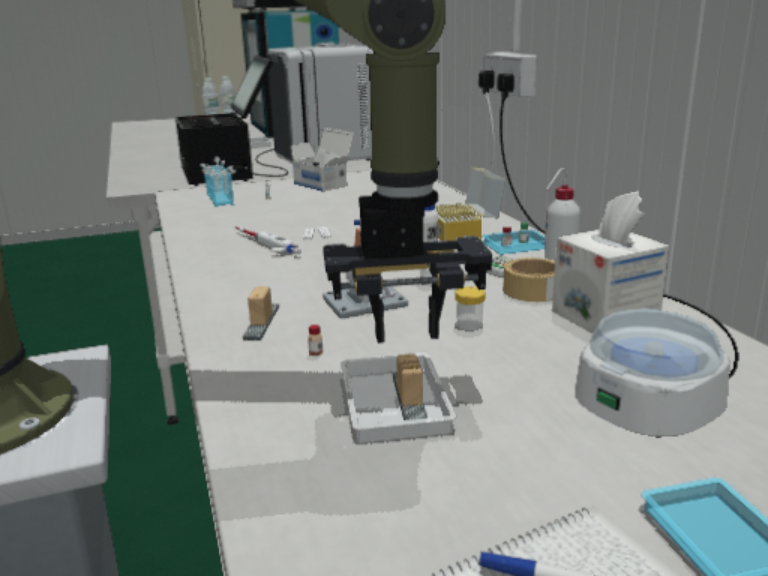

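Call:
apply_moves:
  deltas:
    - {"hand": 0.6, "travel": [-0.5, -3, -20], "yaw": 0}
    - {"hand": 0.6, "travel": [-0.5, -3, -40], "yaw": 0}
    - {"hand": 0.6, "travel": [-0.5, -3, -52], "yaw": 0}
    - {"hand": 0.6, "travel": [-0.5, -3, -60.5], "yaw": 0}
    - {"hand": 0.6, "travel": [-0.5, -3, -60.5], "yaw": 0}
    - {"hand": 0.2, "travel": [-0.5, -3, -60.5], "yaw": 0}
    - {"hand": 0.1, "travel": [-0.5, -3, -60.5], "yaw": 0}
    - {"hand": 0.1, "travel": [-0.5, -3, -60.5], "yaw": 0}
    - {"hand": 0.1, "travel": [-0.5, -3, -60.5], "yaw": 0}
    - {"hand": 0.1, "travel": [-0.5, -3, -60.5], "yaw": 0}
    - {"hand": 0.1, "travel": [-0.5, -3, -60.5], "yaw": 0}
  grip_force: 40

```text
time_s: 5.1
ee_pos: [510.1, -167.5, 27.7]
eef_rot: [[0.213, 0.977, 0.0], [0.977, -0.213, -0.0], [-0.0, 0.0, -1.0]]
force: [-0.7, 0.5, 3.2]
finger_gap: 25.6
```

Call:
apply_moves:
  deltas:
    - {"hand": 0.1, "travel": [0, 0, 8], "yaw": 0}
    - {"hand": 0.1, "travel": [0, 0, 25], "yaw": 0}
    - {"hand": 0.1, "travel": [0, 0, 55], "yaw": 0}
    - {"hand": 0.1, "travel": [0, 0, 90], "yaw": 0}
    - {"hand": 0.1, "travel": [0, 10, 125], "yaw": 0}
    - {"hand": 0.1, "travel": [3, 30, 160], "yaw": 0}
    - {"hand": 0.1, "travel": [6, 50, 195], "yaw": 0}
    - {"hand": 0.1, "travel": [8, 75, 225], "yaw": 0}
    - {"hand": 0.1, "travel": [10, 105, 250], "yaw": 0}
    - {"hand": 0.1, "travel": [12, 140, 260], "yaw": 0.05}
    - {"hand": 0.1, "travel": [14, 170, 270], "yaw": 0.1}
    - {"hand": 0.1, "travel": [15, 190, 270], "yaw": 0.15}
    - {"hand": 0.1, "travel": [15, 195, 270], "yaw": 0.15}
    - {"hand": 0.1, "travel": [15, 195, 270], "yaw": 0.15}
    - {"hand": 0.1, "travel": [15, 195, 270], "yaw": 0.15}

```text
time_s: 6.35
ee_pos: [524.6, 25.7, 296.7]
eef_rot: [[0.067, 0.998, -0.002], [0.998, -0.067, -0.002], [-0.002, -0.002, -1.0]]
force: [-0.6, -0.5, -1.2]
finger_gap: 25.7
```

```bash
python3 - <<'E'
from h import *
c=cam('wrist');snap('wrist','wrist3.png');np.save('c3.npy',np.array([c[0],c[2]])); np.savez('c3',K=c[0],d=c[1],R=c[2],t=c[3])
s=arm.observe(); print(s['ee_pos'],s['eef_rot'],s['force'],s['finger_gap'])
snap('scene','scene3.png');
E
```

```text
[524.68407545  25.01907473 296.82823178] [[ 0.06815427  0.99767372 -0.00146625]
 [ 0.99767273 -0.06815705 -0.00193447]
 [-0.0020299  -0.001331   -0.99999705]] [-0.50693344 -0.21587838 -1.72497452] 25.58508053940713
```

View pics/wrist3.png

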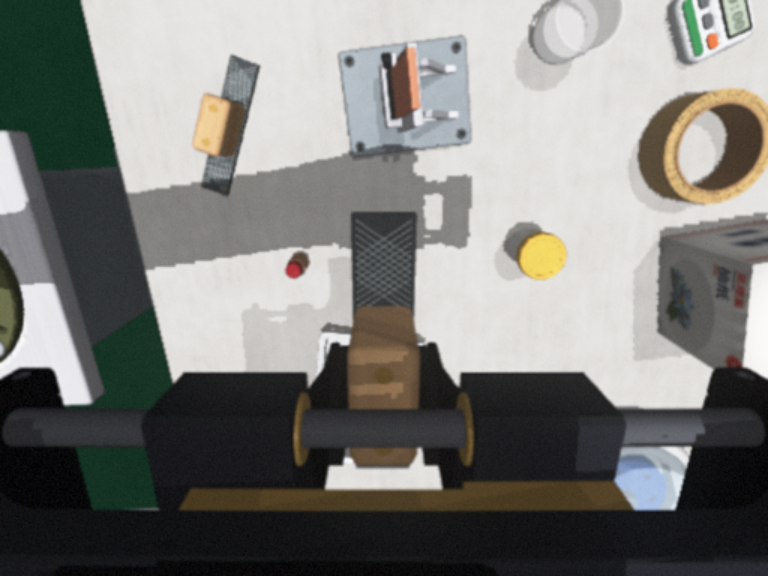

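View pics/scene3.png

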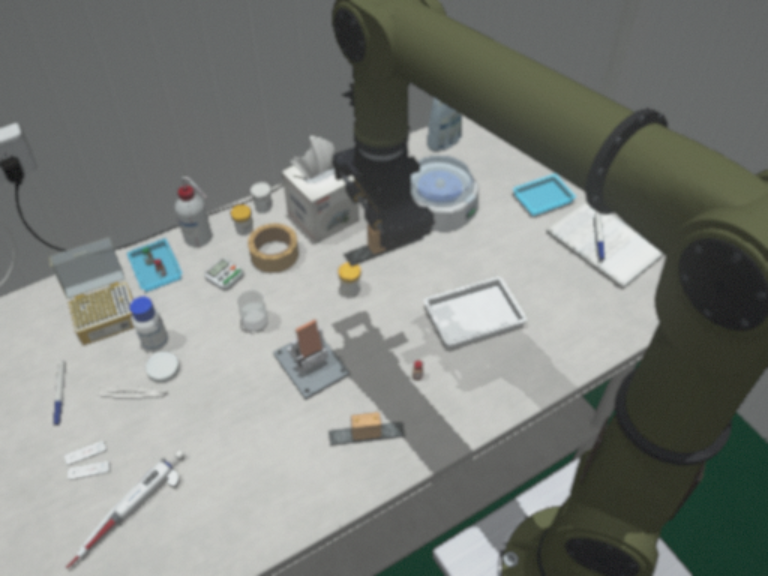

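Wrist picture: stand's base corners near (338,50), (466,36), (470,143), (352,157); file well held. Zooming for the stand fit.

```bash
python3 - <<'E'
import cv2
im=cv2.imread('pics/wrist3.png'); 
c=im[20:170,320:490]; cv2.imwrite('pics/wrist3z.png',cv2.resize(c,None,fx=4,fy=4,interpolation=cv2.INTER_CUBIC))
c=im[200:480,330:440]; cv2.imwrite('pics/wrist3f.png',cv2.resize(c,None,fx=2,fy=2,interpolation=cv2.INTER_CUBIC))
E
```

```text
(no output)
```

View pics/wrist3z.png

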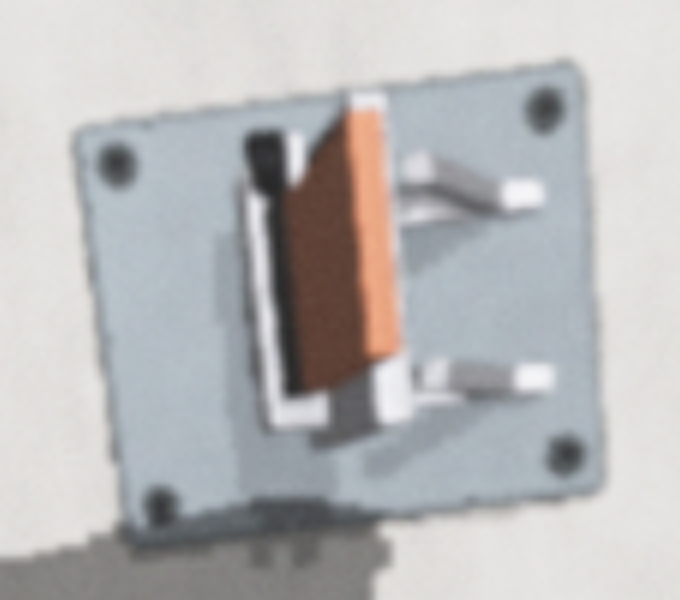

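View pics/wrist3f.png

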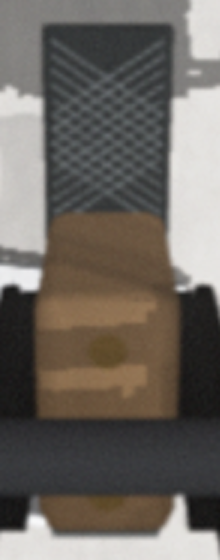

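```bash
python3 - <<'E'
from m import *
q=np.load('c3.npz'); c=(q['K'],q['d'],q['R'],q['t'])
z=lambda l:z2p(l,4,(320,20))
L=[(-60,48,12),(60,48,12),(60,-48,12),(-60,-48,12)]
a=z([(75,130),(578,62),(605,490),(125,532)])
print(fit(c,L,a,[550,155,.03]))
h=z([(117,163),(545,108),(566,455),(160,505)])
for d in (9,10,11,12):
  L2=[(-60+d,48-d,12),(60-d,48-d,12),(60-d,-48+d,12),(-60+d,-48+d,12)]
  print(d,fit(c,L2,h,[550,155,.03]))
p=z([(345,108),(378,108),(400,352),(367,358)])
def f(v):
    x,y,Z,th=v; co,s=np.cos(th),np.sin(th)
    l=np.array([(-3,20),(3,20),(3,-20),(-3,-20)])
    P=np.c_[x+co*l[:,0]-s*l[:,1],y+s*l[:,0]+co*l[:,1],np.full(4,Z)]
    return (proj(c,P)-p).ravel()
r=least_squares(f,[550,155,125,.03]); print('coupon',r.x,r.fun.round(1))
for Z in (110,120,130): print(Z,np.mean([ray(c,u,Z) for u in p],0).round(1))
# held file check: steel top corners far end
g=z2p([(43,25),(173,25)],2,(330,200)); 
s=arm.observe(); zt=s['ee_pos'][2]-25.7+6
print([ray(c,u,zt).round(1) for u in g], s['ee_pos'], zt)
R=s['eef_rot']; print([ (R.T@(ray(c,u,zt)-s['ee_pos'])).round(1) for u in g])
E
```

```text
(array([554.5, 158.8,   2.4]), array([[-1.1, -1.9],
       [ 1.4, -1.1],
       [ 0.2,  0.7],
       [-0.4,  2.8]]))
9 (array([554.8, 158.5,   2.8]), array([[-0.8, -0.5],
       [ 0.7, -0.7],
       [ 0.7,  0.7],
       [-0.6,  0.8]]))
10 (array([554.8, 158.7,   2.8]), array([[ 0. ,  0.1],
       [ 0. ,  0.1],
       [-0. , -0.1],
       [-0. , -0.1]]))
11 (array([554.9, 158.8,   2.8]), array([[ 0.8,  0.7],
       [-0.6,  0.8],
       [-0.8, -0.8],
       [ 0.6, -1. ]]))
12 (array([554.9, 158.9,   2.8]), array([[ 1.6,  1.3],
       [-1.3,  1.6],
       [-1.5, -1.6],
       [ 1.2, -1.9]]))
coupon [5.54007291e+02 1.58844649e+02 1.23766277e+02 4.94048179e-02] [-0.1  0.4  0.1 -0.4 -0.   0.1 -0.  -0.2]
110 [555.  160.9 110. ]
120 [554.3 159.4 120. ]
130 [553.6 157.9 130. ]
[array([515.1,  87.1, 277.3]), array([542.3,  85.2, 277.3])] [524.78038469  24.91342187 296.97375122] 277.27375121881465
[array([ 61.4, -13.9,  19.6]), array([61.4, 13.3, 19.6])]
```

```bash
python3 - <<'E'
from h import *
s=arm.observe(); print(s['qpos'].round(1),s['force'],s['moment'])
E
```

```text
[-32.6   1.1  27.5  94.8  -0.4  84.3  -9. ] [-0.19926146  0.17274668 -1.8170682 ] [-0.07832172  0.01613334  0.00836635]
```

Call:
apply_moves:
  deltas:
    - {"hand": 0.1, "travel": [0, 10, 0], "yaw": 0.1}
    - {"hand": 0.1, "travel": [0, 20, 0], "yaw": 0.22}
    - {"hand": 0.1, "travel": [-2, 30, 0], "yaw": 0.34}
    - {"hand": 0.1, "travel": [-3, 40, 0], "yaw": 0.46}
    - {"hand": 0.1, "travel": [-4, 50, 0], "yaw": 0.58}
    - {"hand": 0.1, "travel": [-5, 60, 0], "yaw": 0.7}
    - {"hand": 0.1, "travel": [-6, 70, 0], "yaw": 0.82}
    - {"hand": 0.1, "travel": [-7, 80, 0], "yaw": 0.94}
    - {"hand": 0.1, "travel": [-8, 90, 0], "yaw": 1.06}
    - {"hand": 0.1, "travel": [-9, 100, -10], "yaw": 1.18}
    - {"hand": 0.1, "travel": [-10, 110, -20], "yaw": 1.3}
    - {"hand": 0.1, "travel": [-11, 120, -35], "yaw": 1.42}
    - {"hand": 0.1, "travel": [-11.8, 128, -55], "yaw": 1.54}
    - {"hand": 0.1, "travel": [-11.8, 131.7, -75], "yaw": 1.64}
    - {"hand": 0.1, "travel": [-11.8, 131.7, -90], "yaw": 1.688}
    - {"hand": 0.1, "travel": [-11.8, 131.7, -97], "yaw": 1.688}
    - {"hand": 0.1, "travel": [-11.8, 131.7, -97], "yaw": 1.688}
    - {"hand": 0.1, "travel": [-11.8, 131.7, -97], "yaw": 1.688}
    - {"hand": 0.1, "travel": [-11.8, 131.7, -97], "yaw": 1.688}
  grip_force: 60

```text
time_s: 8.03
ee_pos: [513.9, 156.0, 201.2]
eef_rot: [[-0.999, -0.046, 0.004], [-0.046, 0.999, -0.0], [-0.004, -0.0, -1.0]]
force: [0.0, 0.5, -1.2]
finger_gap: 25.3
```

```bash
python3 - <<'E'
from h import *
c=cam('wrist');snap('wrist','wrist4.png'); snap('side','side4.png')
s=arm.observe(); print(s['time_s'],s['qpos'].round(1),s['ee_pos'],s['eef_rot'].round(4),s['force'],s['finger_gap'])
print(np.degrees(np.arctan2(s['eef_rot'][1,1],s['eef_rot'][0,1])))
E
```

```text
8.1333 [-38.    5.   19.4 101.8  -1.7  73.3  74.4] [513.86382299 156.4542586  201.30868681] [[-9.989e-01 -4.720e-02  3.700e-03]
 [-4.720e-02  9.989e-01 -1.000e-04]
 [-3.700e-03 -2.000e-04 -1.000e+00]] [ 0.07115196 -0.33098163 -1.48257692] 25.296644054538334
92.70503091846814
```

View pics/side4.png

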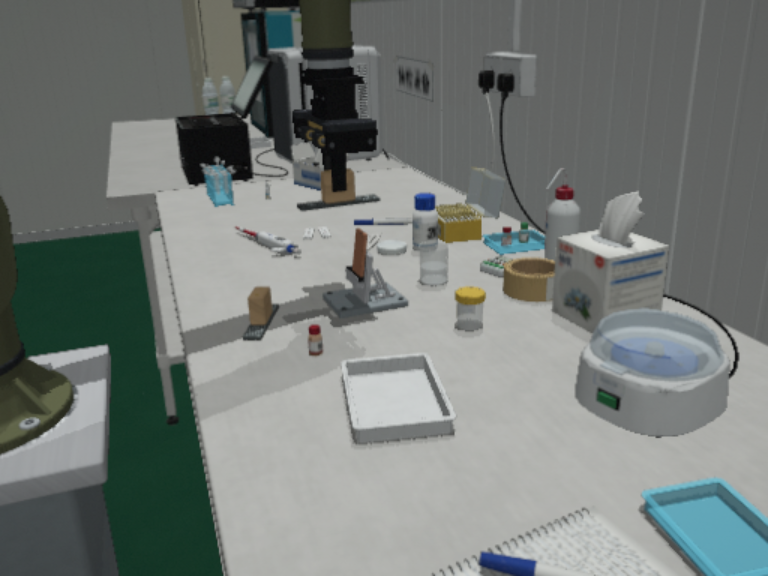

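View pics/wrist4.png

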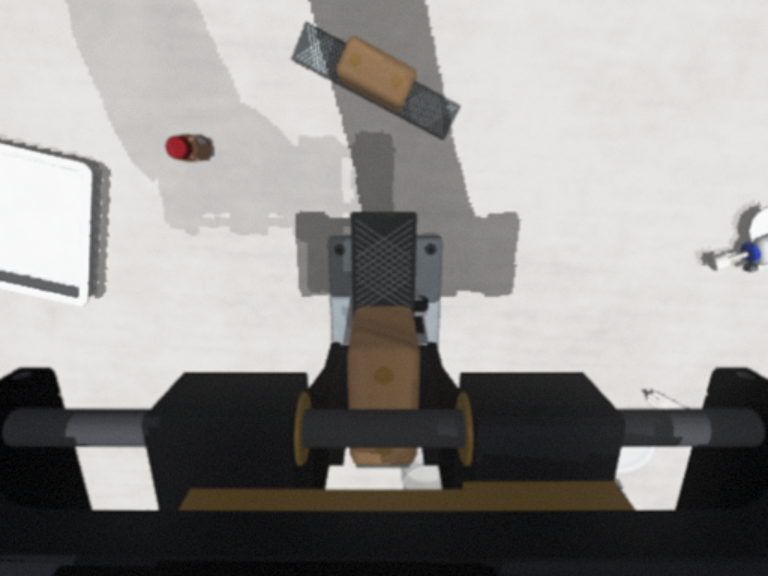

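Call:
apply_moves:
  deltas:
    - {"hand": 0.1, "travel": [-0.9, 0.3, -12], "yaw": 0}
    - {"hand": 0.1, "travel": [-0.9, 0.3, -25], "yaw": 0}
    - {"hand": 0.1, "travel": [-0.9, 0.3, -33], "yaw": 0}
    - {"hand": 0.1, "travel": [-0.9, 0.3, -38], "yaw": 0}
    - {"hand": 0.1, "travel": [-0.9, 0.3, -40], "yaw": 0}
    - {"hand": 0.1, "travel": [-0.9, 0.3, -40], "yaw": 0}
    - {"hand": 0.1, "travel": [-0.9, 0.3, -40], "yaw": 0}

```text
time_s: 8.72
ee_pos: [513.2, 156.8, 161.6]
eef_rot: [[-0.999, -0.047, 0.004], [-0.047, 0.999, 0.0], [-0.004, -0.0, -1.0]]
force: [0.7, -0.5, -1.5]
finger_gap: 25.8
```

```bash
python3 - <<'E'
from h import *
im=snap('side','side5.png'); cv2.imwrite('pics/side5z.png',cv2.resize(np.ascontiguousarray(im[100:220,180:300,::-1]),None,fx=5,fy=5,interpolation=cv2.INTER_CUBIC))
s=arm.observe(); print(s['time_s'],s['ee_pos'],s['force'],s['moment'],s['finger_gap'])
E
```

```text
8.7667 [513.38788724 156.87205718 161.83850259] [-0.52155451 -0.14331914 -2.5407796 ] [0.06639325 0.02737649 0.03119661] 25.31799428544122
```

View pics/side5z.png

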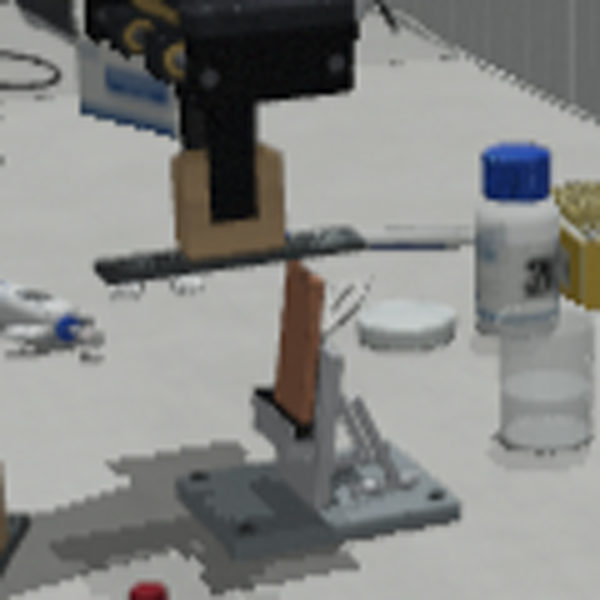

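Call:
apply_moves:
  deltas:
    - {"hand": 0.1, "travel": [-0.3, 0, -2], "yaw": 0}
    - {"hand": 0.1, "travel": [-0.3, 0, -4], "yaw": 0}
    - {"hand": 0.1, "travel": [-0.3, 0, -5], "yaw": 0}
    - {"hand": 0.1, "travel": [-0.3, 0, -5], "yaw": 0}
    - {"hand": 0.1, "travel": [-0.3, 0, -5], "yaw": 0}

```text
time_s: 9.18
ee_pos: [513.0, 156.9, 156.8]
eef_rot: [[-0.999, -0.047, 0.005], [-0.047, 0.999, 0.0], [-0.005, 0.0, -1.0]]
force: [0.3, 1.2, -1.7]
finger_gap: 25.4
```

```bash
python3 - <<'E'
from h import *
s=arm.observe(); print(s['time_s'],s['ee_pos'],s['force'],s['moment'],s['finger_gap'])
E
```

```text
9.1833 [513.03391837 156.85131693 156.78426677] [ 0.26266469  1.17915356 -1.68917849] [0.1219241  0.06362855 0.00562735] 25.371931694685042
```

Sole at 131.1, no contact. On by 2 mm steps.

Call:
apply_moves:
  deltas:
    - {"hand": 0.1, "travel": [0, 0, -1], "yaw": 0}
    - {"hand": 0.1, "travel": [0, 0, -2], "yaw": 0}
    - {"hand": 0.1, "travel": [0, 0, -3], "yaw": 0}
    - {"hand": 0.1, "travel": [0, 0, -3], "yaw": 0}
    - {"hand": 0.1, "travel": [0, 0, -3], "yaw": 0}

```text
time_s: 9.6
ee_pos: [513.0, 156.8, 153.7]
eef_rot: [[-0.999, -0.047, 0.004], [-0.047, 0.999, 0.0], [-0.004, -0.0, -1.0]]
force: [-1.0, -0.3, -3.3]
finger_gap: 25.6
```

Call:
apply_moves:
  deltas:
    - {"hand": 0.1, "travel": [0, 0, -0.7], "yaw": 0}
    - {"hand": 0.1, "travel": [0, 0, -1.4], "yaw": 0}
    - {"hand": 0.1, "travel": [0, 0, -1.4], "yaw": 0}
    - {"hand": 0.1, "travel": [0, 0, -1.4], "yaw": 0}

```text
time_s: 9.93
ee_pos: [512.9, 156.8, 152.2]
eef_rot: [[-0.999, -0.047, 0.004], [-0.047, 0.999, 0.0], [-0.004, -0.0, -1.0]]
force: [0.2, 0.3, -1.7]
finger_gap: 25.5
```

Call:
apply_moves:
  deltas:
    - {"hand": 0.1, "travel": [0, 0, -0.7], "yaw": 0}
    - {"hand": 0.1, "travel": [0, 0, -1.4], "yaw": 0}
    - {"hand": 0.1, "travel": [0, 0, -1.4], "yaw": 0}
    - {"hand": 0.1, "travel": [0, 0, -1.4], "yaw": 0}

```text
time_s: 10.27
ee_pos: [513.1, 156.9, 151.2]
eef_rot: [[-0.999, -0.047, 0.005], [-0.047, 0.999, 0.0], [-0.005, 0.0, -1.0]]
force: [-0.9, -0.3, 1.4]
finger_gap: 25.6
```

```bash
python3 - <<'E'
from h import *
s=arm.observe(); print(s['time_s'],s['ee_pos'],s['force'],s['moment'],s['finger_gap'])
E
```

```text
10.2667 [513.10752529 156.92800658 151.21542309] [-0.90840151 -0.34657836  1.36703852] [-0.01423999  0.06695755  0.0209642 ] 25.554025304463345
```

Call:
apply_moves:
  deltas:
    - {"hand": 0.1, "travel": [-0.1, 0, -1.2], "yaw": 0}
    - {"hand": 0.1, "travel": [-0.1, 0, -1.7], "yaw": 0}
    - {"hand": 0.1, "travel": [-0.1, 0, -1.7], "yaw": 0}
    - {"hand": 0.1, "travel": [-0.1, 0, -1.7], "yaw": 0}

```text
time_s: 10.6
ee_pos: [513.4, 157.0, 150.2]
eef_rot: [[-0.999, -0.047, 0.006], [-0.047, 0.999, 0.001], [-0.006, 0.001, -1.0]]
force: [-1.4, -0.2, 4.9]
finger_gap: 25.7
```

```bash
python3 - <<'E'
from h import *
im=snap('side','side6.png'); cv2.imwrite('pics/side6z.png',cv2.resize(np.ascontiguousarray(im[100:220,180:300,::-1]),None,fx=5,fy=5,interpolation=cv2.INTER_CUBIC))
s=arm.observe(); print(s['time_s'],s['ee_pos'],s['force'],s['moment'],s['finger_gap'])
E
```

```text
10.65 [513.38695131 157.01332659 150.20443237] [-1.76597237 -0.44363202  4.78986176] [-0.11572469  0.26265496 -0.02028828] 25.762062352067275
```

View pics/side6z.png

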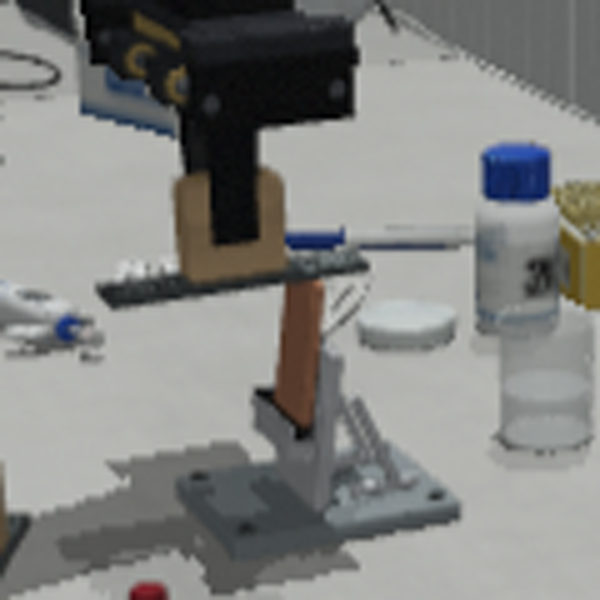

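Call:
apply_moves:
  deltas:
    - {"hand": 0.1, "travel": [3, 0.2, -0.7], "yaw": 0}
    - {"hand": 0.1, "travel": [8, 0.4, -0.7], "yaw": 0}
    - {"hand": 0.1, "travel": [14, 0.7, -0.7], "yaw": 0}
    - {"hand": 0.1, "travel": [20, 1.0, -0.7], "yaw": 0}
    - {"hand": 0.1, "travel": [26, 1.3, -0.7], "yaw": 0}
    - {"hand": 0.1, "travel": [32, 1.5, -0.7], "yaw": 0}
    - {"hand": 0.1, "travel": [38, 1.8, -0.7], "yaw": 0}

```text
time_s: 11.23
ee_pos: [550.5, 159.3, 150.0]
eef_rot: [[-0.999, -0.048, 0.003], [-0.048, 0.999, 0.001], [-0.003, 0.001, -1.0]]
force: [-5.2, 0.4, 7.9]
finger_gap: 25.5
```

Call:
apply_moves:
  deltas:
    - {"hand": 0.1, "travel": [5, 0.3, -0.2], "yaw": 0}
    - {"hand": 0.1, "travel": [11, 0.6, 0], "yaw": 0}
    - {"hand": 0.1, "travel": [17, 0.8, 0.1], "yaw": 0}
    - {"hand": 0.1, "travel": [23, 1.1, 0.1], "yaw": 0}
    - {"hand": 0.1, "travel": [29, 1.4, 0.1], "yaw": 0}
    - {"hand": 0.1, "travel": [35, 1.7, 0.1], "yaw": 0}
    - {"hand": 0.1, "travel": [40, 1.9, 0.1], "yaw": 0}
    - {"hand": 0.1, "travel": [43, 2.1, 0.1], "yaw": 0}

```text
time_s: 11.9
ee_pos: [592.6, 161.7, 150.1]
eef_rot: [[-0.999, -0.048, 0.0], [-0.048, 0.999, 0.002], [-0.0, 0.002, -1.0]]
force: [-3.2, -0.7, 6.5]
finger_gap: 25.6
```

```bash
python3 - <<'E'
from h import *
im=snap('side','side7.png'); cv2.imwrite('pics/side7z.png',cv2.resize(np.ascontiguousarray(im[100:220,180:300,::-1]),None,fx=5,fy=5,interpolation=cv2.INTER_CUBIC))
s=arm.observe(); print(s['time_s'],s['ee_pos'],s['force'],s['moment'],s['finger_gap'])
E
```

```text
11.95 [592.97912429 161.67279702 150.08576276] [-2.16792724  0.35288932  5.60217695] [-0.01921852  1.25239331  0.04438791] 25.40304365079696
```

View pics/side7z.png

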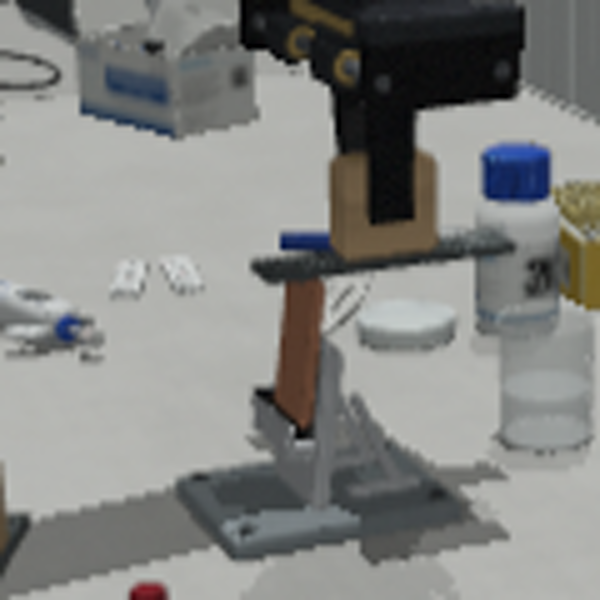

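Call:
apply_moves:
  deltas:
    - {"hand": 0.1, "travel": [1, 0, 3], "yaw": 0}
    - {"hand": 0.1, "travel": [2, 0, 10], "yaw": 0}
    - {"hand": 0.1, "travel": [2, 0, 20], "yaw": 0}
    - {"hand": 0.1, "travel": [0, 0, 27], "yaw": 0}
    - {"hand": 0.1, "travel": [-15, -1, 30], "yaw": 0}
    - {"hand": 0.1, "travel": [-40, -2.5, 30], "yaw": 0}
    - {"hand": 0.1, "travel": [-65, -4, 30], "yaw": 0}
    - {"hand": 0.1, "travel": [-80, -4.8, 28], "yaw": 0}
    - {"hand": 0.1, "travel": [-81, -4.8, 22], "yaw": 0}
    - {"hand": 0.1, "travel": [-81, -4.8, 14], "yaw": 0}
    - {"hand": 0.1, "travel": [-81, -4.8, 9], "yaw": 0}
    - {"hand": 0.1, "travel": [-81, -4.8, 6], "yaw": 0}
    - {"hand": 0.1, "travel": [-81, -4.8, 6], "yaw": 0}
    - {"hand": 0.1, "travel": [-81, -4.8, 6], "yaw": 0}

```text
time_s: 13.12
ee_pos: [512.5, 156.6, 155.6]
eef_rot: [[-0.999, -0.047, 0.0], [-0.047, 0.999, 0.001], [-0.0, 0.001, -1.0]]
force: [0.6, 0.5, -2.5]
finger_gap: 25.7
```

```bash
python3 - <<'E'
from h import *
im=snap('side','side8.png'); cv2.imwrite('pics/side8z.png',cv2.resize(np.ascontiguousarray(im[100:220,180:300,::-1]),None,fx=5,fy=5,interpolation=cv2.INTER_CUBIC))
s=arm.observe(); print(s['time_s'],s['ee_pos'],s['force'],s['moment'],s['finger_gap'],s['eef_rot'].round(3))
E
```

```text
13.1667 [512.55389356 156.70711997 155.94375939] [ 0.49251669 -0.02079749 -2.12890045] [ 0.01222022 -0.02699593 -0.01846717] 25.52990583247412 [[-0.999 -0.047  0.001]
 [-0.047  0.999  0.001]
 [-0.001  0.001 -1.   ]]
```

View pics/side8z.png

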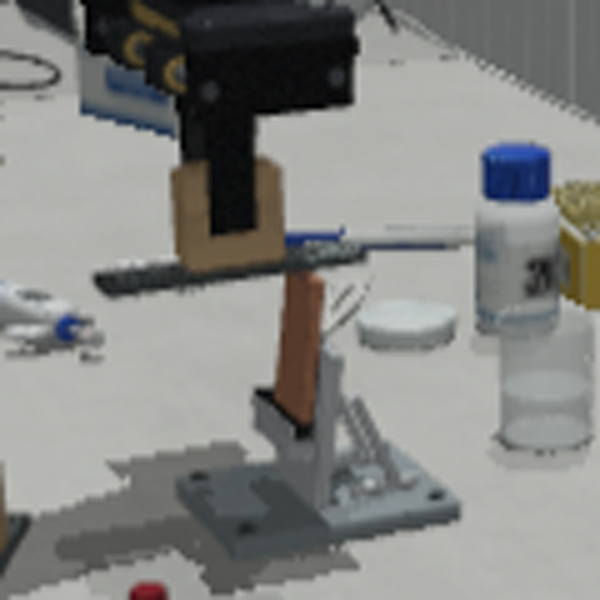

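Call:
apply_moves:
  deltas:
    - {"hand": 0.1, "travel": [0, 0.2, -2], "yaw": 0}
    - {"hand": 0.1, "travel": [0, 0.2, -3.5], "yaw": 0}
    - {"hand": 0.1, "travel": [0, 0.2, -4.5], "yaw": 0}
    - {"hand": 0.1, "travel": [0, 0.2, -5.5], "yaw": 0}
    - {"hand": 0.1, "travel": [0, 0.2, -6.2], "yaw": 0}
    - {"hand": 0.1, "travel": [0, 0.2, -6.2], "yaw": 0}
    - {"hand": 0.1, "travel": [0, 0.2, -6.2], "yaw": 0}

```text
time_s: 13.75
ee_pos: [513.0, 157.1, 150.6]
eef_rot: [[-0.999, -0.047, 0.002], [-0.047, 0.999, 0.002], [-0.002, 0.002, -1.0]]
force: [-0.3, -0.1, 3.7]
finger_gap: 25.3
```

```bash
python3 - <<'E'
from h import *
s=arm.observe(); print(s['time_s'],s['ee_pos'],s['force'],s['moment'],s['finger_gap'],s['eef_rot'].round(3))
E
```

```text
13.75 [513.04864259 157.08013895 150.57871267] [-0.2615777  -0.12481519  3.73357599] [-0.0520078   0.02500133  0.01442274] 25.29622543575022 [[-0.999 -0.047  0.002]
 [-0.047  0.999  0.002]
 [-0.002  0.002 -1.   ]]
```

Call:
apply_moves:
  deltas:
    - {"hand": 0.1, "travel": [3, 0.1, -1.0], "yaw": 0}
    - {"hand": 0.1, "travel": [8, 0.4, -1.0], "yaw": 0}
    - {"hand": 0.1, "travel": [14, 0.6, -0.9], "yaw": 0}
    - {"hand": 0.1, "travel": [20, 0.9, -0.8], "yaw": 0}
    - {"hand": 0.1, "travel": [26, 1.2, -0.7], "yaw": 0}
    - {"hand": 0.1, "travel": [32, 1.5, -0.6], "yaw": 0}
    - {"hand": 0.1, "travel": [38, 1.8, -0.6], "yaw": 0}
    - {"hand": 0.1, "travel": [44, 2.0, -0.5], "yaw": 0}
    - {"hand": 0.1, "travel": [50, 2.3, -0.5], "yaw": 0}
    - {"hand": 0.1, "travel": [56, 2.6, -0.5], "yaw": 0}
    - {"hand": 0.1, "travel": [62, 2.9, -0.5], "yaw": 0}
    - {"hand": 0.1, "travel": [68, 3.2, -0.5], "yaw": 0}
    - {"hand": 0.1, "travel": [74, 3.4, -0.5], "yaw": 0}
    - {"hand": 0.1, "travel": [79, 3.7, -0.5], "yaw": 0}
    - {"hand": 0.1, "travel": [81, 3.8, -0.5], "yaw": 0}

```text
time_s: 15.0
ee_pos: [593.2, 161.2, 150.0]
eef_rot: [[-0.999, -0.047, -0.001], [-0.047, 0.999, 0.002], [0.001, 0.002, -1.0]]
force: [-4.3, -0.8, 4.8]
finger_gap: 25.7
```

```bash
python3 - <<'E'
from h import *
s=arm.observe(); print(s['time_s'],s['ee_pos'],s['force'],s['moment'],s['finger_gap'],s['eef_rot'].round(3))
E
```

```text
15.0 [593.22975091 161.16283413 150.02716698] [-4.28351482 -0.78232588  4.83006858] [ 0.0184653   1.37411203 -0.01165129] 25.69944295787547 [[-0.999 -0.047 -0.001]
 [-0.047  0.999  0.002]
 [ 0.001  0.002 -1.   ]]
```

Call:
apply_moves:
  deltas:
    - {"hand": 0.1, "travel": [1, 0, 3], "yaw": 0}
    - {"hand": 0.1, "travel": [2, 0, 10], "yaw": 0}
    - {"hand": 0.1, "travel": [2, 0, 20], "yaw": 0}
    - {"hand": 0.1, "travel": [0, 0, 27], "yaw": 0}
    - {"hand": 0.1, "travel": [-15, -1, 30], "yaw": 0}
    - {"hand": 0.1, "travel": [-40, -2.2, 30], "yaw": 0}
    - {"hand": 0.1, "travel": [-65, -3.5, 30], "yaw": 0}
    - {"hand": 0.1, "travel": [-80, -4.2, 28], "yaw": 0}
    - {"hand": 0.1, "travel": [-81, -4.2, 22], "yaw": 0}
    - {"hand": 0.1, "travel": [-81, -4.2, 14], "yaw": 0}
    - {"hand": 0.1, "travel": [-81, -4.2, 9], "yaw": 0}
    - {"hand": 0.1, "travel": [-81, -4.2, 6], "yaw": 0}
    - {"hand": 0.1, "travel": [-81, -4.2, 6], "yaw": 0}
    - {"hand": 0.1, "travel": [-81, -4.2, 6], "yaw": 0}

```text
time_s: 16.17
ee_pos: [512.7, 156.7, 155.6]
eef_rot: [[-0.999, -0.047, -0.002], [-0.047, 0.999, 0.001], [0.002, 0.001, -1.0]]
force: [-0.1, -0.3, -1.0]
finger_gap: 25.3
```

```bash
python3 - <<'E'
from h import *
im=snap('side','side9.png'); cv2.imwrite('pics/side9z.png',cv2.resize(np.ascontiguousarray(im[100:220,180:300,::-1]),None,fx=5,fy=5,interpolation=cv2.INTER_CUBIC))
s=arm.observe(); print(s['time_s'],s['ee_pos'],s['force'],s['moment'],s['finger_gap'],s['eef_rot'].round(3))
E
```

```text
16.2167 [512.81342217 156.79705337 155.86500329] [-0.95898005 -0.5937318  -1.23992854] [ 0.0094215  -0.00166147  0.00768633] 25.532808074987567 [[-0.999 -0.047 -0.001]
 [-0.047  0.999  0.001]
 [ 0.001  0.001 -1.   ]]
```

View pics/side9z.png

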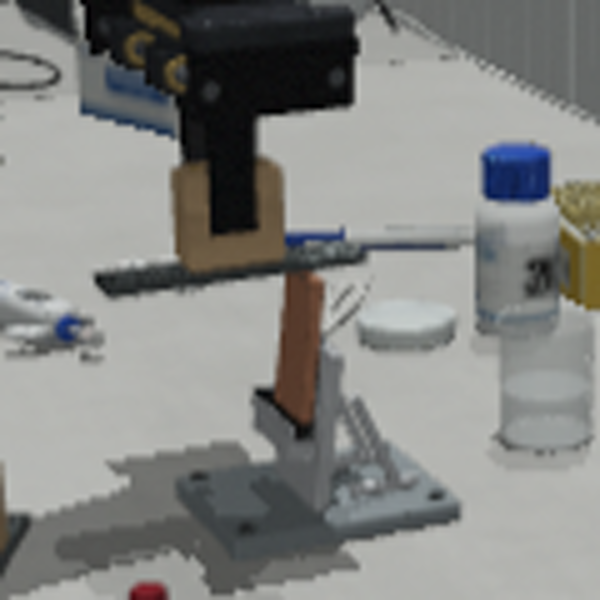

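File still level, coupon leaning back. Third press.

Call:
apply_moves:
  deltas:
    - {"hand": 0.1, "travel": [0, 0.2, -2], "yaw": 0}
    - {"hand": 0.1, "travel": [0, 0.2, -3.5], "yaw": 0}
    - {"hand": 0.1, "travel": [0, 0.2, -4.5], "yaw": 0}
    - {"hand": 0.1, "travel": [0, 0.2, -5.5], "yaw": 0}
    - {"hand": 0.1, "travel": [0, 0.2, -6.3], "yaw": 0}
    - {"hand": 0.1, "travel": [0, 0.2, -6.3], "yaw": 0}
    - {"hand": 0.1, "travel": [0, 0.2, -6.3], "yaw": 0}

```text
time_s: 16.8
ee_pos: [513.4, 157.1, 150.4]
eef_rot: [[-0.999, -0.047, 0.0], [-0.047, 0.999, 0.002], [-0.0, 0.002, -1.0]]
force: [-1.2, 0.3, 4.7]
finger_gap: 25.7
```

```bash
python3 - <<'E'
from h import *
s=arm.observe(); print(s['time_s'],s['ee_pos'],s['force'],s['moment'],s['finger_gap'],s['eef_rot'].round(3))
E
```

```text
16.8 [513.37445422 157.12379023 150.44497906] [-1.22010625  0.31051309  4.70783024] [-0.11597306 -0.03773672  0.03151899] 25.676136847895428 [[-0.999 -0.047  0.   ]
 [-0.047  0.999  0.002]
 [-0.     0.002 -1.   ]]
```

Call:
apply_moves:
  deltas:
    - {"hand": 0.1, "travel": [3, 0.1, -0.8], "yaw": 0}
    - {"hand": 0.1, "travel": [8, 0.4, -0.8], "yaw": 0}
    - {"hand": 0.1, "travel": [14, 0.6, -0.7], "yaw": 0}
    - {"hand": 0.1, "travel": [20, 0.9, -0.6], "yaw": 0}
    - {"hand": 0.1, "travel": [26, 1.2, -0.5], "yaw": 0}
    - {"hand": 0.1, "travel": [32, 1.5, -0.5], "yaw": 0}
    - {"hand": 0.1, "travel": [38, 1.8, -0.4], "yaw": 0}
    - {"hand": 0.1, "travel": [44, 2.0, -0.4], "yaw": 0}
    - {"hand": 0.1, "travel": [50, 2.3, -0.4], "yaw": 0}
    - {"hand": 0.1, "travel": [56, 2.6, -0.4], "yaw": 0}
    - {"hand": 0.1, "travel": [62, 2.9, -0.4], "yaw": 0}
    - {"hand": 0.1, "travel": [68, 3.2, -0.4], "yaw": 0}
    - {"hand": 0.1, "travel": [74, 3.4, -0.4], "yaw": 0}
    - {"hand": 0.1, "travel": [79, 3.7, -0.4], "yaw": 0}
    - {"hand": 0.1, "travel": [81, 3.8, -0.4], "yaw": 0}

```text
time_s: 18.05
ee_pos: [593.4, 161.2, 150.0]
eef_rot: [[-0.999, -0.047, -0.003], [-0.047, 0.999, 0.002], [0.003, 0.002, -1.0]]
force: [-3.4, -0.3, 5.5]
finger_gap: 25.5
```

```bash
python3 - <<'E'
from h import *
s=arm.observe(); print(s['time_s'],s['ee_pos'],s['force'],s['moment'],s['finger_gap'],s['eef_rot'].round(3))
E
```

```text
18.05 [593.40997587 161.21965343 149.95429576] [-3.44614436 -0.2686124   5.4869214 ] [0.00724109 1.35808924 0.00189293] 25.511502174534613 [[-0.999 -0.047 -0.003]
 [-0.047  0.999  0.002]
 [ 0.003  0.002 -1.   ]]
```

Call:
apply_moves:
  deltas:
    - {"hand": 0.1, "travel": [1, 0, 3], "yaw": 0}
    - {"hand": 0.1, "travel": [2, 0, 10], "yaw": 0}
    - {"hand": 0.1, "travel": [2, 0, 25], "yaw": 0}
    - {"hand": 0.1, "travel": [0, 0, 50], "yaw": 0}
    - {"hand": 0.1, "travel": [-2, -2, 80], "yaw": -0.05}
    - {"hand": 0.1, "travel": [-6, -12, 105], "yaw": -0.15}
    - {"hand": 0.1, "travel": [-12, -30, 120], "yaw": -0.27}
    - {"hand": 0.1, "travel": [-18, -50, 130], "yaw": -0.39}
    - {"hand": 0.1, "travel": [-24, -70, 130], "yaw": -0.51}
    - {"hand": 0.1, "travel": [-30, -92, 130], "yaw": -0.63}
    - {"hand": 0.1, "travel": [-36, -114, 130], "yaw": -0.75}
    - {"hand": 0.1, "travel": [-43, -136, 130], "yaw": -0.87}
    - {"hand": 0.1, "travel": [-50, -160, 130], "yaw": -0.99}
    - {"hand": 0.1, "travel": [-58, -185, 130], "yaw": -1.11}
    - {"hand": 0.1, "travel": [-66, -210, 130], "yaw": -1.23}
    - {"hand": 0.1, "travel": [-74, -235, 130], "yaw": -1.35}
    - {"hand": 0.1, "travel": [-82, -260, 130], "yaw": -1.47}
    - {"hand": 0.1, "travel": [-90, -285, 130], "yaw": -1.59}
    - {"hand": 0.1, "travel": [-95, -310, 125], "yaw": -1.71}
    - {"hand": 0.1, "travel": [-98, -326, 115], "yaw": -1.82}

```text
time_s: 19.72
ee_pos: [495.0, -168.4, 266.1]
eef_rot: [[0.21, 0.978, 0.006], [0.978, -0.21, 0.001], [0.002, 0.005, -1.0]]
force: [0.1, -0.5, -1.6]
finger_gap: 25.8
```

```bash
python3 - <<'E'
from h import *
snap('wrist','wrist10.png'); snap('side','side10.png')
s=arm.observe(); print(s['time_s'],s['qpos'].round(1),s['ee_pos'],s['force'],s['finger_gap'])
print(np.degrees(np.arctan2(s['eef_rot'][1,1],s['eef_rot'][0,1])))
E
```

```text
19.8167 [-23.5   0.8  40.3  98.9  -0.6  80.5   4.8] [ 493.36793693 -168.76245254  263.91578827] [ 0.13669958  0.17463821 -1.58827854] 25.670865363753087
-12.057047078441293
```

View pics/wrist10.png

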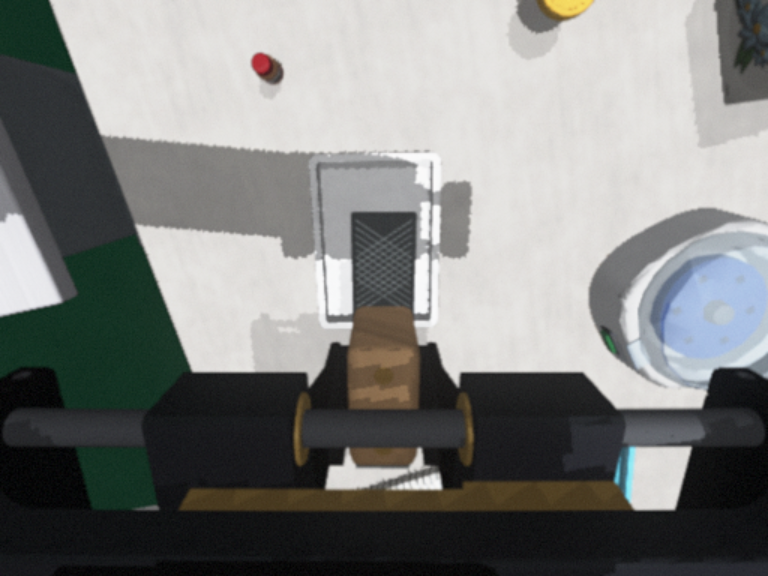

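View pics/side10.png

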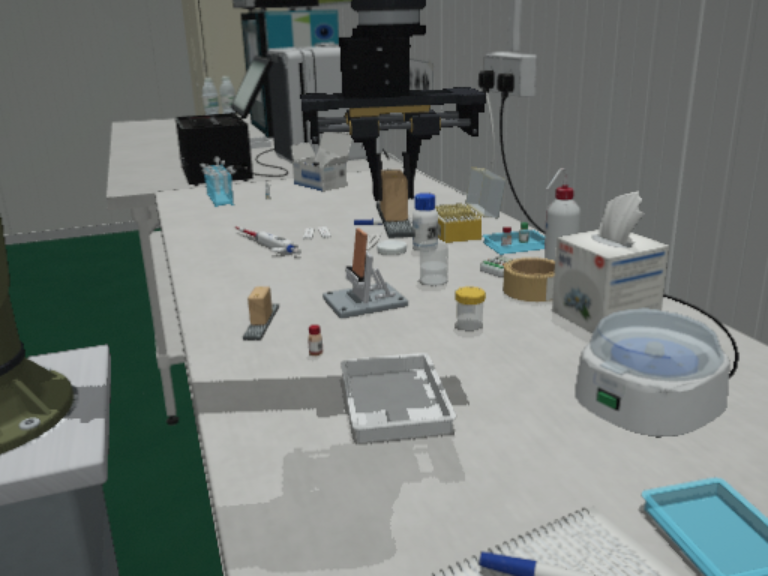

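```bash
python3 - <<'E'
from m import *
c=cam('wrist')
o=lambda l:[((x+.5)/1.5-.5,(y+.5)/1.5-.5) for x,y in l]
L=[(-60,85,22),(60,85,22),(60,-85,22),(-60,-85,22)]
print(fit(c,L,o([(310,155),(440,152),(439,327),(319,327)]),[490,-165,-.2]))
s=arm.observe(); R=s['eef_rot']
for u in o([(351.5,212),(416,212)]): print((R.T@(ray(c,u,s['ee_pos'][2]-19.7)-s['ee_pos'])).round(1))
print(s['ee_pos'])
E
```

```text
(array([ 487.7, -166.9,  -11.1]), array([[-1.2, -0.9],
       [ 1.4, -0.5],
       [-0.7,  0.3],
       [ 0.5,  1.5]]))
[ 60.7 -13.3  19.8]
[60.7 13.7 19.8]
[ 493.36793693 -168.76245254  263.91578827]
```

Call:
apply_moves:
  deltas:
    - {"hand": 0.1, "travel": [-0.3, 3.5, -30], "yaw": 0.015}
    - {"hand": 0.1, "travel": [-0.3, 3.5, -65], "yaw": 0.015}
    - {"hand": 0.1, "travel": [-0.3, 3.5, -100], "yaw": 0.015}
    - {"hand": 0.1, "travel": [-0.3, 3.5, -135], "yaw": 0.015}
    - {"hand": 0.1, "travel": [-0.3, 3.5, -165], "yaw": 0.015}
    - {"hand": 0.1, "travel": [-0.3, 3.5, -188], "yaw": 0.015}
    - {"hand": 0.1, "travel": [-0.3, 3.5, -205], "yaw": 0.015}
    - {"hand": 0.1, "travel": [-0.3, 3.5, -215], "yaw": 0.015}
    - {"hand": 0.1, "travel": [-0.3, 3.5, -222], "yaw": 0.015}
    - {"hand": 0.1, "travel": [-0.3, 3.5, -226], "yaw": 0.015}
    - {"hand": 0.1, "travel": [-0.3, 3.5, -228], "yaw": 0.015}
    - {"hand": 0.1, "travel": [-0.3, 3.5, -228], "yaw": 0.015}
    - {"hand": 0.1, "travel": [-0.3, 3.5, -228], "yaw": 0.015}

```text
time_s: 20.9
ee_pos: [493.9, -165.3, 36.8]
eef_rot: [[0.194, 0.981, 0.003], [0.981, -0.194, 0.001], [0.002, 0.002, -1.0]]
force: [0.4, 0.5, -1.9]
finger_gap: 25.5
```

```bash
python3 - <<'E'
from h import *
snap('wrist','wrist11.png'); snap('side','side11.png')
s=arm.observe(); print(s['time_s'],s['ee_pos'],s['force'],s['finger_gap'])
E
```

```text
21.0 [ 493.79450816 -165.36273175   36.7588664 ] [ 0.04141132 -0.84277039 -1.67228125] 25.98478663185309
```

View pics/wrist11.png

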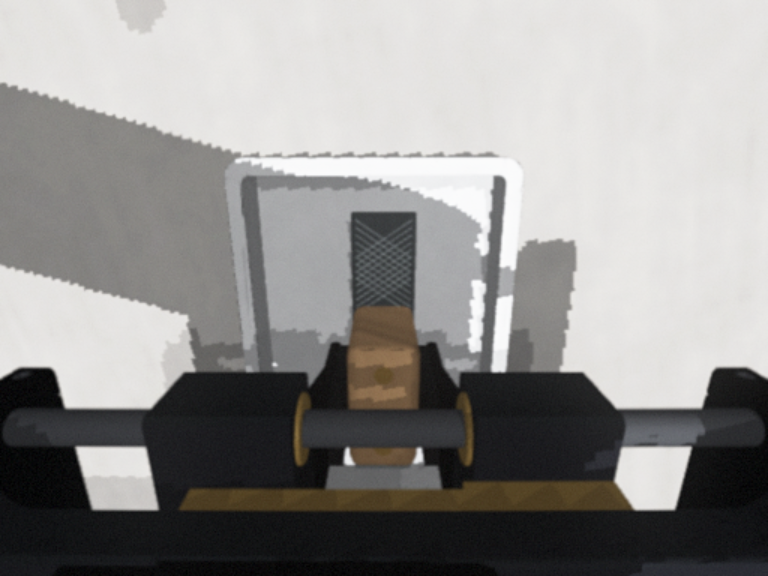

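View pics/side11.png

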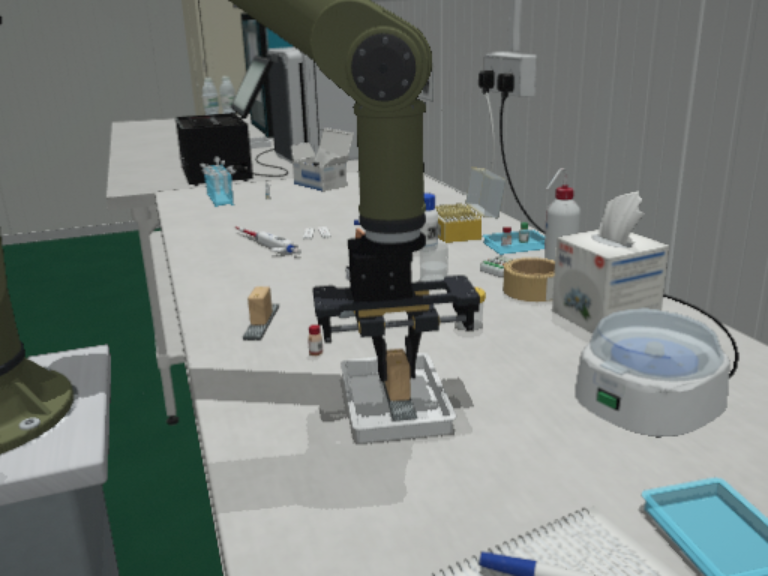

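File is inside the tray walls with room at both ends. Setting it down: 9 mm more, gently.

Call:
apply_moves:
  deltas:
    - {"hand": 0.1, "travel": [0, 0, -2.5], "yaw": 0}
    - {"hand": 0.1, "travel": [0, 0, -5], "yaw": 0}
    - {"hand": 0.1, "travel": [0, 0, -7], "yaw": 0}
    - {"hand": 0.1, "travel": [0, 0, -8], "yaw": 0}
    - {"hand": 0.1, "travel": [0, 0, -9], "yaw": 0}
    - {"hand": 0.1, "travel": [0, 0, -9.5], "yaw": 0}
    - {"hand": 0.1, "travel": [0, 0, -9.5], "yaw": 0}
    - {"hand": 0.1, "travel": [0, 0, -9.5], "yaw": 0}

```text
time_s: 21.67
ee_pos: [493.7, -165.3, 27.7]
eef_rot: [[0.194, 0.981, 0.002], [0.981, -0.194, 0.002], [0.002, 0.002, -1.0]]
force: [-2.6, 1.1, 5.4]
finger_gap: 25.5
```

Call:
apply_moves:
  deltas:
    - {"hand": 0.4, "travel": [0, 0, 0], "yaw": 0}
    - {"hand": 0.5, "travel": [0, 0, 0], "yaw": 0}
    - {"hand": 0.6, "travel": [0, 0, 0], "yaw": 0}
    - {"hand": 0.6, "travel": [0, 0, 0], "yaw": 0}
    - {"hand": 0.6, "travel": [0, 0, 0], "yaw": 0}
    - {"hand": 0.6, "travel": [0, 0, 5], "yaw": 0}
    - {"hand": 0.6, "travel": [0, 0, 15], "yaw": 0}
    - {"hand": 0.6, "travel": [0, 0, 35], "yaw": 0}
    - {"hand": 0.6, "travel": [0, 0, 65], "yaw": 0}
    - {"hand": 0.6, "travel": [0, 0, 100], "yaw": 0}
    - {"hand": 0.6, "travel": [0, 0, 140], "yaw": 0}
    - {"hand": 0.6, "travel": [0, 0, 180], "yaw": 0}
    - {"hand": 0.6, "travel": [0, 0, 200], "yaw": 0}
    - {"hand": 0.6, "travel": [0, 0, 200], "yaw": 0}
    - {"hand": 0.6, "travel": [0, 0, 200], "yaw": 0}

```text
time_s: 22.92
ee_pos: [494.5, -165.7, 229.6]
eef_rot: [[0.194, 0.981, 0.006], [0.981, -0.194, 0.002], [0.003, 0.005, -1.0]]
force: [-0.8, 0.5, -0.4]
finger_gap: 52.3
```

```bash
python3 - <<'E'
from m import *
c=cam('wrist');snap('wrist','wrist12.png'); snap('side','side12.png')
for t in ['flat_file','tool_tray']: print(t,[(np.round(b['position']).tolist(),round(b['confidence'],2)) for b in vision.boxes_of('wrist',t)])
s=arm.observe(); print(s['time_s'],s['ee_pos'],s['force'],s['finger_gap'])
np.savez('c12',K=c[0],d=c[1],R=c[2],t=c[3])
sc=cam('side')
for t in ['sample_cup','red_bottle','beaker']: print(t,[(np.round(b['position']).tolist(),round(b['confidence'],2)) for b in vision.boxes_of('side',t)])
E
```

```text
flat_file [([252.0, 167.0], 0.84)]
tool_tray [([244.0, 165.0], 0.71), ([175.0, 40.0], 0.63)]
23.1167 [ 492.72327369 -165.0810303   226.27045286] [-1.06144934  0.75281449 -0.17474488] 52.31702999406781
sample_cup [([313.0, 202.0], 0.88)]
red_bottle [([210.0, 223.0], 0.65)]
beaker [([288.0, 172.0], 0.81)]
```

View pics/wrist12.png

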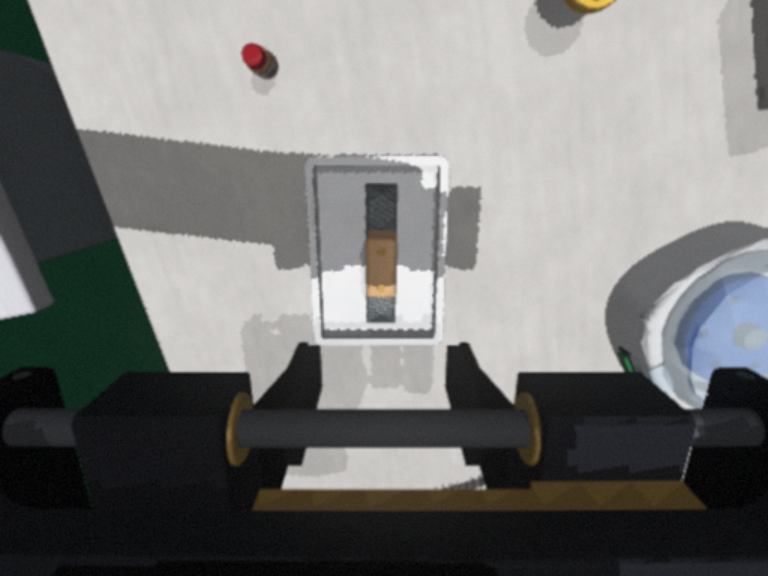

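View pics/side12.png

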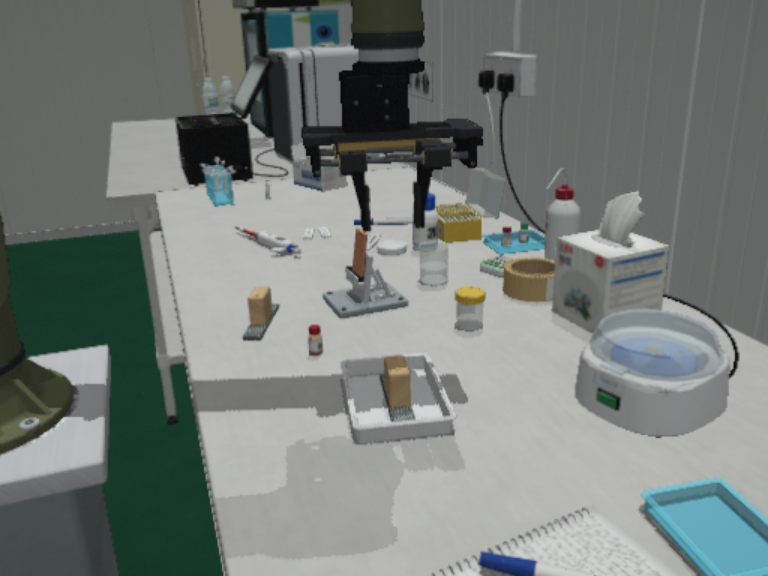

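The file lies flat and centred in the tray, with ends at (381,184) and (381,321). The coupon is leaning back, and the cup, bottle and beaker stand at the same pixels as at the start. I'm handing in.

```bash
python3 -c "
from bench import sign_off; print(sign_off())"
```

```text
the job is handed in; nothing more can be done
None
```

I took the file from the white tray by its block, found the coupon's edge by feel (contact with the sole at about z = 126 mm), and made three forward strokes. I then laid the file back in the tray and handed the job in at about 23 s of the 67 s. No verdict was reported.

**Strokes:** Each ran about 80 mm centred on the edge, at 2.8° to match the stand. I lifted the file about 30 mm clear on every return.

**Force:** Readings, corrected for the file's weight, were mostly 6–8 N downwards. The first stroke read about 9.7 N downwards at its middle, or about 11 N with friction, slightly above the 5–10 N asked for. I eased the press for the second half of that stroke and in the two after it. I took no mid-stroke reading on the second and third strokes, only readings at their start and end.

**Last checks:**
- The pictures show the file flat and centred in the tray, with the gripper clear of it.
- The coupon leans on its backrest.
- The cup, bottle and beaker are within about 3 pixels of where the side camera first saw them.
- The scene and side cameras disagreed on the stand's position by about 13 mm in y. I used the closer wrist-camera fit, which was consistent to under 1 pixel.

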